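# Tuck the eaves flashing under the shingles of a nest box and hold it down

## Robot

A 7-joint arm with a two-finger parallel gripper is mounted at the origin on the work surface. World frame = base frame: x ahead of the robot, y to its left, z up, the work surface at z = 0. Lengths are in m, angles in rad, forces in N, time in s.
With the tool pointing down it reaches from about 0.35 to 0.9 m from the base axis. Payload 19.9 kg.
Tool frame: the origin (TCP) lies midway between the tips of the shut fingers; the grasp point (between the pads) lies 19 mm behind it; z points along the fingers, y is the direction in which the jaws open and shut (so a half turn about z gives the same grasp; the last joint's range is limited). The gripper opens to 94 mm and grips with 3 to 60 N. Pads are 16 mm wide; open, the fingers measure 119 mm over their backs; the gripper's body (75 mm by 177 mm) begins 78 mm behind the grasp point.
Start: joints at [-1.339, 0.417, -0.01, 1.614, 0.005, 1.111, -0.053], TCP at [0.169, 0.602, 0.205] pointing down, gripper open.
Joint ranges: [-2.81, 2.81], [-0.39, 2.02], [-1.27, 1.25], [0.06, 2.57], [-1.19, 4.33], [0.19, 2], [-2.82, 2.82]. Speed limits (rad/s): [1.89, 1.89, 2.39, 2.39, 3.01, 3.01, 3.01].

## Interface

Orientations are given as a unit quaternion [w, x, y, z].
In Python, from plant import manip gives the robot as it stands.
- The arm moves only by the tool drive_tool, never from a script. Its arguments are lists of equal length, an entry for each row: "claw": the finger opening in cm, from 0 to 9.4; "dp": the shift along the tool's x, y, z in cm, a list of three; "turn": the turn about the tool's z in rad. In form: {"claw": [claw, ...], "dp": [[tx, ty, tz], ...], "turn": [turn, ...]}. A call has 1 to 5 rows; each row shifts and turns the commanded pose from where the row before left it, along the tool's axes as they then stand; what a row does not reach is not made up. A row lasts 1/10 s, in which the tool goes at most 50 mm and 8.59 degrees, less where a joint would pass 70% of its speed; a pose out of reach is approached as far as the arm can. A call with a gripper value outside its range is refused whole. The fingers move at their own pace and stop on an object; "force" is the grip in N (left out, the last holds). Time passes only in rows, so rows that do not move let the fingers close. It gives the time, the measured TCP pose, the force and the opening at its end, in the units of the state.
- manip.read_state(): the state, without advancing time (a new reading comes with each control period).
- manip.capture(name): name is "side" or "top"; returns a dict with "color" (420x560x3 uint8, blue, green, red), "fx", "fy", "cx", "cy" (pixels), "k1" (the pictures are not rectified: a ray, as slopes to the right and down, at radius r is drawn at 1 + k1 r^2 times it, then the intrinsics apply), "origin" and "attitude" of the camera in the world. Camera axes: x right, y up, looking along -z (the intrinsics and any distortion apply to the point x, -y, -z); pixel columns grow to the right and rows downward; lengths in m; the calibration is good to about 2 mm. A picture is of the moment at which its call begins. There is no depth.
- manip.sign_off(): hands the job in, once; it reports no verdict.
The state is a dict: "t": time; "qpos": joint angles; "joint_vel": joint speeds; "joint_torque": joint torques, N m; "ee_pos": TCP position; "tool_rot": TCP orientation; "wrist_force": force on the tool from outside, world axes, zero at the start; "wrist_torque": the same for the moment, N m; "finger_gap": finger opening in m.
Only numpy, scipy, OpenCV 4.12 (cv2) and the standard library are available. Lean on these libraries where they do the work, as an engineer would, in place of code of your own. Each camera call takes 0.05 s, during which the arm holds its last target.

## Task

Fasten the nest box's roof by swinging the brass hasp down flat over its staple, then slide the plain edge of the aluminium flashing strip under the lowest course of shingles without lifting them, until the strip lies flat on the roof board, centred between the roof's sides, with the outside of its kerb flush along the eave. Finish while holding it there: the gripper stays on it and keeps it firmly pressed flat on the roof board, as if for glue to grab; keep the roof shut and leave everything else on the table where it is.

Things in the scene. Friction and masses are not known exactly. Their poses are not given: they have to be found in the camera images.
- eave (a point): Wooden nest box, fixed on the table, its open front to the robot; the roof slopes down to the front (about 11.5 degrees). This point: middle of the eave, i.e. of the lower edge of the roof board's top face. Axes: x up the slope along the roof, y along the eave to the box's left, z square out of the roof.
- roof_board (a point): The sloping roof board under the shingles, 180 mm wide, 215 mm long, 14 mm thick; axes as eave; this point is the middle of its top face. Its lowest 50 mm from the eave is bare.
- roof (a joint): The roof is a lid hinged at its upper (rear) end; it lies shut at 0 under its own weight and grows as it is opened, rad. In the axes of eave the shingles' top is at z = 11 mm from x = 50 mm, 16 mm from x = 105 mm (second course), and a ridge board tops at 25 mm from x = 159 mm.
- shingle_right (a joint): The right one of the three cedar shingles of the first course, each 57 mm wide (right = towards -y of eave). It is nailed 68 mm above its lower edge, and the lower edge is free: 0 lying down, growing as it is lifted, rad. It lifts at less than a newton.
- shingle_middle (a joint): The middle one of the three cedar shingles of the first course, each 57 mm wide (right = towards -y of eave). It is nailed 68 mm above its lower edge, and the lower edge is free: 0 lying down, growing as it is lifted, rad. It lifts at less than a newton.
- shingle_left (a joint): The left one of the three cedar shingles of the first course, each 57 mm wide (right = towards -y of eave). It is nailed 68 mm above its lower edge, and the lower edge is free: 0 lying down, growing as it is lifted, rad. It lifts at less than a newton.
- shingle_middle_butt (a point): Middle of the lower edge of the middle shingle, on its underside, 50 mm up the slope from the eave. The shingles are 5 mm thick; their underside lies 6 mm above the roof board on a batten 45 mm further up, so there is an open slot 6 mm high and 45 mm deep under all three.
- hasp (a joint): Brass hasp on the box's right side (-y of eave): strap 32 mm wide, 80 mm long, 2.5 mm thick, hinged on the roof's right edge. 0 = hanging flat against the side wall over the staple, 1.57 = standing straight out from the side, more = pointing upwards; rad. The stiff hinge (about 0.03 N m) holds it where it is left.
- hasp_hinge (a point): Middle of the hasp's hinge line, which runs along the roof's sloping right edge (along x of eave), 3 mm outside the edge, 11 mm below the roof board's top face, 69 mm up from the eave. The strap is plain for its first 42 mm; its slot and the steel staple, standing 13 mm out of the wall, are 44 to 60 mm below the hinge.
- hasp_end (a point): Middle of the hasp strap's free end, 77 mm from its hinge line.
- flashing: Loose aluminium flashing strip, 170 mm long, about 140 g, lying flat on the green mat: a flange 70 mm wide and 3 mm thick, with an upright kerb 10 mm thick, 24 mm high overall, along one long edge. Origin: centre of the flange's underside; x from the kerb (x = -35 to -25 mm) to the plain edge to be tucked (x = +35 mm), y along the strip, z up.
- kerb (a point): Middle of the flashing's kerb, 12 mm above its underside: a good place to pinch it from above, across its 10 mm thickness (along x of flashing).
- tuck_edge (a point): Middle of the flashing's plain edge, on its underside.
- glue_stick: blue glue stick, 27 mm across, 95 mm tall; to be left where it is. Origin at its underside.
- glue_bottle: white glue bottle with an orange cap, 56 mm across, 150 mm tall; to be left where it is. Origin at its underside.
- paint_pot: green paint pot with a white cap, 60 mm across, 70 mm tall; to be left where it is. Origin at its underside.
- tape_roll: roll of masking tape lying flat, 90 mm across, 25 mm high; to be left where it is. Origin at its underside.
- sanding_block: cork sanding block, 65 x 100 x 30 mm; to be left where it is. Origin at its underside.
- spare_shingles: stack of four spare shingles, 83 x 57 x 20 mm; to be left where it is. Origin at its underside.
- screwdriver: screwdriver lying down, 160 mm long; to be left where it is. Origin at its underside.
Things that resemble listed ones, but are neither listed nor needed, are in the scene too. There is more than one size of the flashing; the job needs the smaller.

How it is judged:
By the outcome, as a careful person would: the job done as asked, in the order asked, and still so for the second after the job is handed in, while the arm keeps its last pose, push and grip.
It also fails if it takes over 54 s, if anything falls off the work surface, if the arm or the gripper's body presses on something with over 40 N, if the wrist force passes 120 N, or if a joint passes its speed limit or range.

## Working session

There is one attempt and no reset: what is moved stays moved. The work goes in short steps, Python scripts to look and compute and a tool call to move; the robot and the scene stay as the last step left them, time stands still between calls to the robot, and variables do not carry over. Pictures are saved under pics/ and viewed, and the job is handed in when it is done.

Besides the shell and the picture viewer there is one more tool, called after "Request:" as name(argument=value, ...) on one line, values as JSON. drive_tool: Moves the arm, as the interface text tells. Its arguments: {"type":"object","properties":{"claw":{"type":"array","items":{"type":"number"}},"dp":{"type":"array","items":{"type":"array","items":{"type":"number"}}},"turn":{"type":"array","items":{"type":"number"}},"force":{"type":"number"}},"required":["claw","dp","turn"]}

```bash
mkdir -p pics; ls; python3 - <<'E'
from plant import manip
import cv2
s=manip.read_state(); print(s)
for n in("side","top"):
    c=manip.capture(n); cv2.imwrite(f"pics/{n}0.png",c["color"]); print({k:v for k,v in c.items() if k!="color"})
E
```

```text
pics
{'t': 0.0, 'qpos': array([-1.33851175,  0.41799157, -0.01028181,  1.61414268,  0.00472211,
        1.11070909, -0.05298788]), 'joint_vel': array([ 3.73192898e-04,  1.38241457e-03,  2.27351851e-03, -7.92596259e-04,
       -1.46499324e-03,  2.66269673e-04,  2.71101652e-05]), 'joint_torque': array([-2.35319288e-05, -8.51261830e+01,  6.38559088e-01, -4.25973523e+01,
       -4.88463196e-02,  1.89145887e-02,  1.51902896e-04]), 'ee_pos': array([0.16891708, 0.60135942, 0.20482766]), 'tool_rot': array([-2.40463475e-05,  1.36459817e-01,  9.90645417e-01, -6.13516177e-04]), 'wrist_force': array([-0.18090724, -0.66681541,  0.40313164]), 'wrist_torque': array([0.02060837, 0.04015116, 0.0068732 ]), 'finger_gap': 0.09413820074779645}
{'fx': 449.0806717811913, 'fy': 449.0806717811913, 'cx': 285.38697045274574, 'cy': 211.18784929393752, 'k1': 0.04501766495586164, 'origin': array([-0.04021007, -0.74544757,  0.94190478]), 'attitude': array([ 0.86594861,  0.39895007, -0.11743577, -0.27781411])}
{'fx': 475.12664573579923, 'fy': 475.12664573579923, 'cx': 280.68825623521406, 'cy': 214.35965733637576, 'k1': 0.004952269093130101, 'origin': array([0.3011323 , 0.04548493, 1.63224324]), 'attitude': array([-0.69916694, -0.03694682,  0.04273211,  0.71272329])}
```

View pics/side0.png

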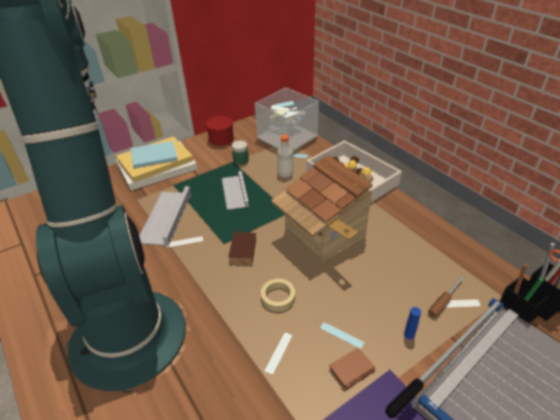

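View pics/top0.png

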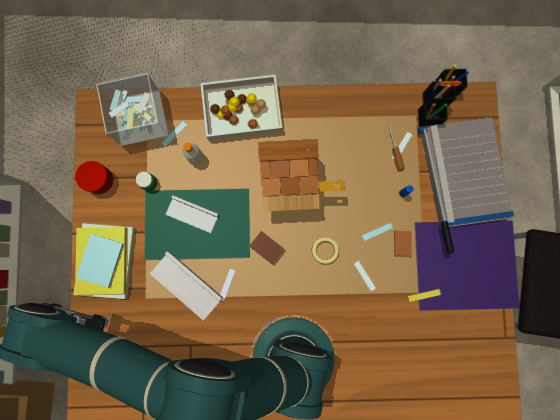

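The side view shows the nest box at about (325,210), with the hasp standing out at (343,228). The top view shows the box at (290,180) and the hasp at (332,186). There are two white angle strips: the small one on the green mat at top (191,213), and a bigger one off the mat at top (187,286). The listed flashing is the small one on the mat. I'll enlarge both to confirm.

```bash
python3 - <<'E'
import cv2,numpy as np
t=cv2.imread("pics/top0.png"); s=cv2.imread("pics/side0.png")
def crop(im,x0,y0,w,h,f,n): cv2.imwrite(n,cv2.resize(im[y0:y0+h,x0:x0+w],None,fx=f,fy=f,interpolation=cv2.INTER_CUBIC))
crop(t,140,180,120,90,6,"pics/c1.png");crop(s,180,150,100,75,8,"pics/c2.png")
crop(t,245,130,110,85,7,"pics/c3.png");crop(s,265,150,120,90,6.6,"pics/c4.png")
E
```

```text
(no output)
```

View pics/c1.png

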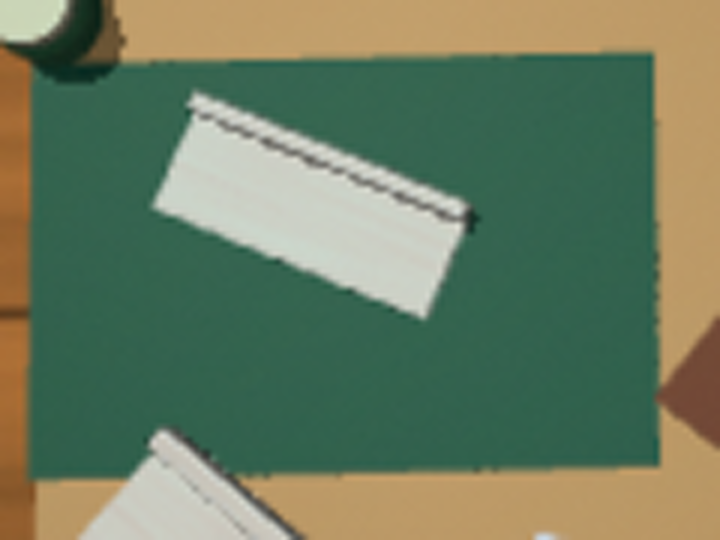

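View pics/c2.png

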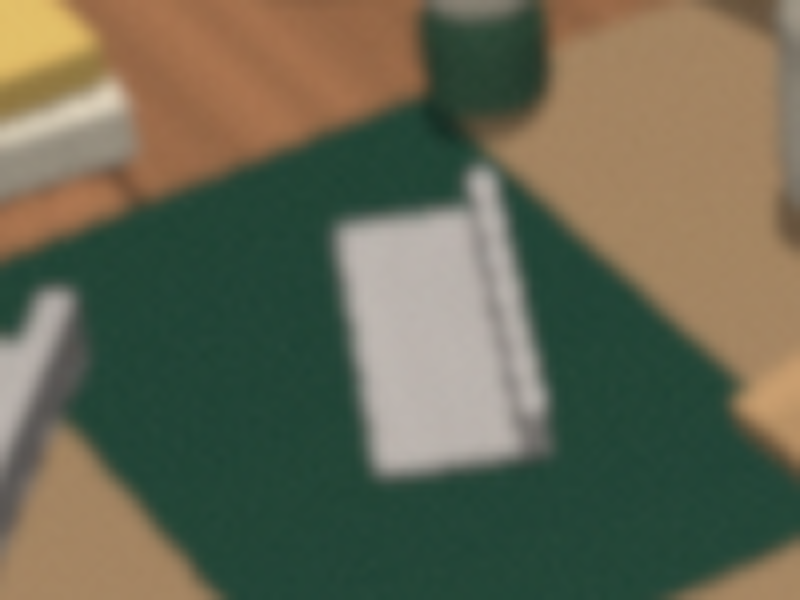

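View pics/c3.png

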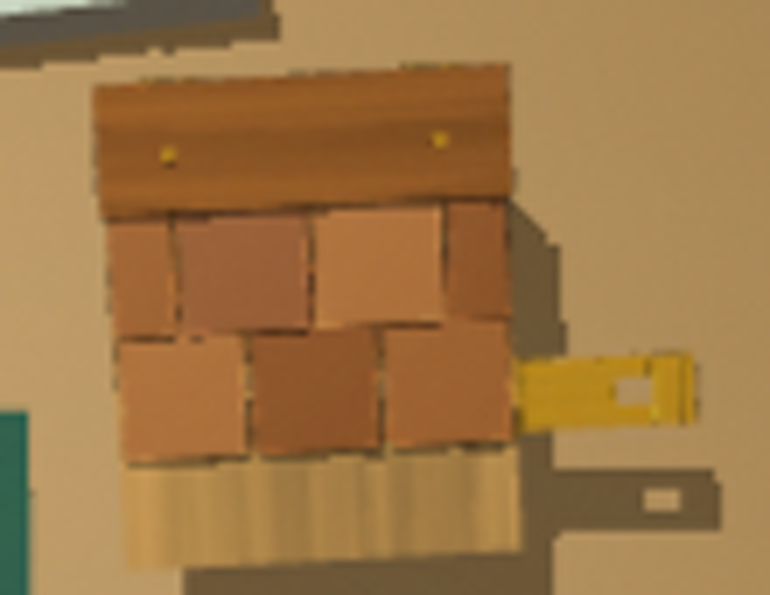

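View pics/c4.png

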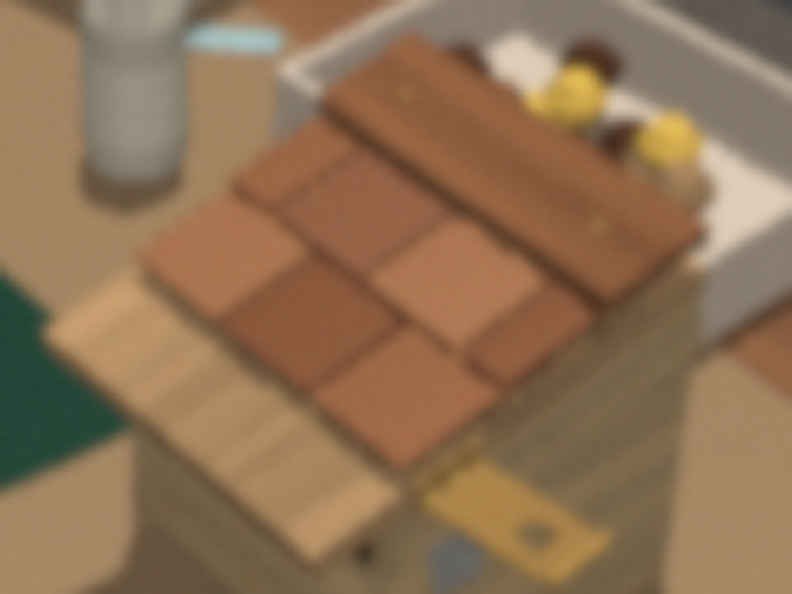

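The smaller flashing is the one on the mat, with its kerb on the far side at top (191→218, 195→215), so it needs about a half turn. The other strip, at top (187,286), is longer and lies off the mat. Next I'll fit the poses from both views.

```bash
cat > h.py <<'E'
import numpy as np,cv2
from scipy.spatial.transform import Rotation as R
from scipy.optimize import least_squares
from plant import manip
def cam(c):
    w,x,y,z=c["attitude"]; Rcw=R.from_quat([x,y,z,w]).as_matrix()@np.diag([1,-1,-1])
    K=np.array([[c["fx"],0,c["cx"]],[0,c["fy"],c["cy"]],[0,0,1]])
    return dict(R=Rcw.T,t=-Rcw.T@c["origin"],K=K,d=np.array([c["k1"],0,0,0,0.]))
def proj(C,P): return cv2.projectPoints(np.asarray(P,float).reshape(-1,1,3),cv2.Rodrigues(C["R"])[0],C["t"],C["K"],C["d"])[0].reshape(-1,2)
def cams(): 
    import pickle,os
    if not os.path.exists("cams.pkl"):
        pickle.dump({n:cam(manip.capture(n)) for n in("side","top")},open("cams.pkl","wb"))
    return pickle.load(open("cams.pkl","rb"))
def tri(C,obs):
    f=lambda X:np.concatenate([proj(C[n],X)[0]-p for n,p in obs.items()])
    r=least_squares(f,[0.5,0.1,0.1]);return r.x,np.abs(r.fun).max()
def fitpose(C,body,obs,x0,tilt=0.0,fixz=None):
    # obs: {cam:{name:px}}
    def pose(p): return R.from_euler('z',p[3]).as_matrix()@R.from_euler('y',-tilt).as_matrix(),p[:3]
    def f(p):
        Rm,t=pose(p);o=[]
        for n,d in obs.items():
            ks=list(d);o.append((proj(C[n],[Rm@np.array(body[k])+t for k in ks])-np.array([d[k] for k in ks])).ravel())
        return np.concatenate(o)
    r=least_squares(f,x0,loss='soft_l1',f_scale=0.7);return r.x,f(r.x)
E
cat > fit1.py <<'E'
from h import *
C=cams()
T=lambda u,v:(245+(u+.5)/7-.5,130+(v+.5)/7-.5)
S=lambda u,v:(265+(u+.5)/6.6-.5,150+(v+.5)/6.6-.5)
b={'eL':(0,.09,0),'eR':(0,-.09,0),'rlL':(.159,.09,.025),'rlR':(.159,-.09,.025),'sL':(.05,.0875,.011),'sR':(.05,-.0875,.011),'q1':(.05,.0292,.011),'q2':(.05,-.0292,.011)}
obs={'top':{'eL':T(128,568),'eR':T(521,551),'rlL':T(105,218),'rlR':T(513,197),'sL':T(120,462),'sR':T(512,443),'q1':T(248,458),'q2':T(383,450)},
'side':{'eL':S(45,333),'eR':S(316,553),'rlL':S(325,92),'rlR':S(605,303),'sL':S(138,258),'sR':S(402,468),'q1':S(222,320),'q2':S(313,388)}}
p,r=fitpose(C,b,obs,[.5,.05,.2,0],tilt=np.deg2rad(11.5))
print(p,np.round(r.reshape(-1,2),2).tolist())
for nm,o in {'hinge':{'top':T(520,395),'side':S(447,475)},'hend':{'top':T(693,391),'side':S(580,560)}}.items(): print(nm,tri(C,o))
Rm=R.from_euler('z',p[3]).as_matrix()@R.from_euler('y',-np.deg2rad(11.5)).as_matrix()
print('hinge model',Rm@[.069,-.093,-.011]+p[:3])
T=lambda u,v:(140+(u+.5)/6-.5,180+(v+.5)/6-.5)
S=lambda u,v:(180+(u+.5)/8-.5,150+(v+.5)/8-.5)
b={'kaT':(-.035,.085,.024),'kbT':(-.035,-.085,.024),'pa':(.035,.085,.003),'pb':(.035,-.085,.003),'ka2':(-.025,.085,.024),'kb2':(-.025,-.085,.024)}
# flashing x points toward robot; y then to world -y-ish: a = image right
obs={'top':{'kaT':T(472,204),'kbT':T(192,92),'pa':T(427,320),'pb':T(152,208)},
'side':{'kbT':S(492,168),'kb2':S(467,170),'kaT':S(547,408),'pa':S(375,478),'pb':S(333,222)}}
q,r=fitpose(C,b,obs,[.5,.35,.0,3.0]);print(q,np.round(r.reshape(-1,2),2).tolist())
E
python3 fit1.py
```

```text
[ 4.84555821e-01 -1.00244016e-04  1.35522119e-01  2.99706362e-02] [[-0.62, 0.42], [-0.14, 0.11], [-0.11, -0.16], [-0.27, 0.11], [0.44, -0.04], [0.05, 0.0], [0.7, -0.36], [-0.03, -0.11], [0.45, -0.48], [-0.2, 0.96], [-0.36, 0.65], [0.51, -0.69], [-0.02, -0.76], [0.23, -0.09], [-0.11, 0.04], [-0.49, 0.56]]
hinge (array([ 0.55580756, -0.09005694,  0.14378463]), np.float64(0.654462507683462))
hend (array([ 0.55502795, -0.16741181,  0.1569307 ]), np.float64(0.311281208220862))
hinge model [ 0.55711917 -0.09096661  0.13849934]
[4.89965518e-01 3.36518966e-01 1.82744903e-03 2.73683341e+00] [[-0.55, 0.26], [0.17, 0.29], [-0.25, 0.42], [0.03, 0.54], [0.0, -0.2], [0.28, -0.07], [0.19, -0.03], [0.62, -0.6], [0.5, 0.64]]
```

Everything fits to under a pixel:
- **Eave:** (0.485, 0.000, 0.136), yaw 0.03.
- **Hasp:** about 1.8 rad open.
- **Flashing:** (0.490, 0.337), yaw 2.74.

I'll start with the hasp.

Request:
drive_tool(claw=[0, 0, 0, 0, 0], dp=[[0, 0, -4], [0, 0, -3.5], [-2, -4.2, 0], [-2, -4.2, 0], [-2, -4.2, 0]], turn=[-0.15, -0.15, 0, 0, 0], force=20)

```text
t: 0.7
ee_pos: [0.2328, 0.4756, 0.2803]
tool_rot: [-0.0, -0.013, 1.0, -0.0]
wrist_force: [1.0, 0.3, 0.0]
finger_gap: 0.0574
```

Request:
drive_tool(claw=[0, 0, 0, 0, 0], dp=[[-2, -4.2, 0], [-2, -4.2, 0], [-2, -4.2, 0], [-2, -4.2, 0], [-2, -4.2, 0]], turn=[0, 0, 0, 0, 0])

```text
t: 1.2
ee_pos: [0.3382, 0.2682, 0.2805]
tool_rot: [0.0, -0.013, 1.0, 0.0]
wrist_force: [0.1, 0.2, 0.3]
finger_gap: 0.0172
```

Request:
drive_tool(claw=[0, 0, 0, 0, 0], dp=[[-2, -4.2, 0], [-2, -4.2, 0], [-2, -4.2, 0], [-2, -4.2, 0], [-2, -4.2, 0]], turn=[0, 0, 0, 0, 0])

```text
t: 1.7
ee_pos: [0.4436, 0.0609, 0.2807]
tool_rot: [0.0, -0.013, 1.0, 0.0]
wrist_force: [0.6, 1.2, 0.3]
finger_gap: 0.0007
```

Request:
drive_tool(claw=[0, 0, 0, 0, 0], dp=[[-2.15, -4.3, 0], [-2.15, -4.3, 0], [-2.15, -4.3, 0], [-2.15, -4.3, 0], [-2.15, -4.3, 0]], turn=[0, 0, 0, 0, 0])

```text
t: 2.2
ee_pos: [0.557, -0.151, 0.2805]
tool_rot: [0.0, -0.013, 1.0, -0.0]
wrist_force: [0.4, 0.5, -0.2]
finger_gap: 0.0007
```

Request:
drive_tool(claw=[0, 0, 0, 0, 0], dp=[[0, 0, 4], [0, 0, 4], [0, 0, 2], [0, 0, 0.8], [0, 0, 0]], turn=[0, 0, 0, 0, 0])

```text
t: 2.7
ee_pos: [0.5561, -0.1494, 0.1721]
tool_rot: [-0.001, -0.013, 1.0, -0.0]
wrist_force: [0.8, -0.1, 0.4]
finger_gap: 0.0008
```

```bash
cat > look.py <<'E'
import sys,cv2
from plant import manip
n,tag,x0,y0,w,h,f=sys.argv[1],sys.argv[2],*map(int,sys.argv[3:8])
im=manip.capture(n)["color"]; cv2.imwrite(f"pics/{tag}_full.png",im)
cv2.imwrite(f"pics/{tag}.png",cv2.resize(im[y0:y0+h,x0:x0+w],None,fx=f,fy=f,interpolation=cv2.INTER_CUBIC))
E
python3 look.py side s1 255 120 150 110 5
```

```text
(no output)
```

View pics/s1.png

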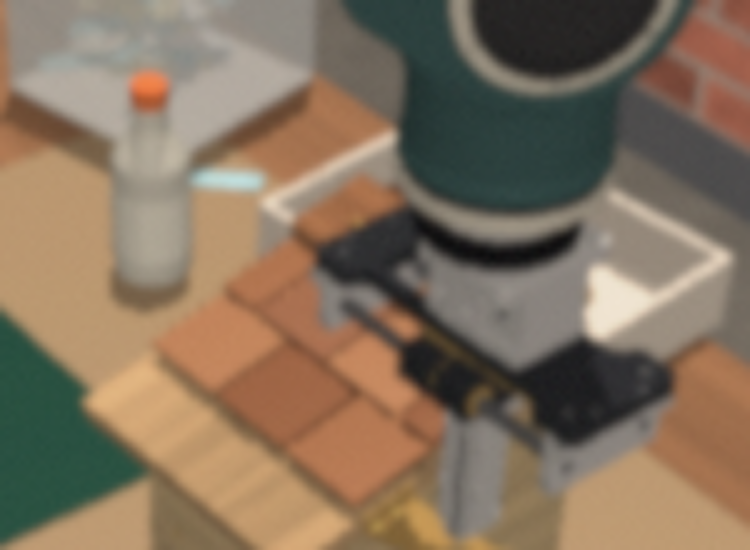

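The closed fingers, at about (465,530) in the crop, are above the hasp strap. The long side of the gripper body runs along the jaw direction. I'll press down now.

Request:
drive_tool(claw=[0, 0, 0, 0, 0], dp=[[0, 0, 1.5], [0, 0, 1.5], [0, 0, 1.5], [0, 0, 1.5], [0, 0, 1.5]], turn=[0, 0, 0, 0, 0])

```text
t: 3.25
ee_pos: [0.5562, -0.1493, 0.0961]
tool_rot: [-0.0, -0.013, 1.0, -0.0]
wrist_force: [0.6, -0.5, 0.2]
finger_gap: 0.001
```

Request:
drive_tool(claw=[0, 0, 0, 0, 0], dp=[[0, 0, 0.3], [0, 0, -0.5], [0, 0, -0.7], [0, 1, 0], [0, 1, 0]], turn=[0, 0, 0, 0, 0])

```text
t: 3.75
ee_pos: [0.5562, -0.1286, 0.1073]
tool_rot: [0.001, -0.013, 1.0, 0.0]
wrist_force: [-0.2, -0.8, -0.1]
finger_gap: 0.0004
```

```bash
python3 look.py side s2 275 150 120 90 6
```

```text
(no output)
```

View pics/s2.png

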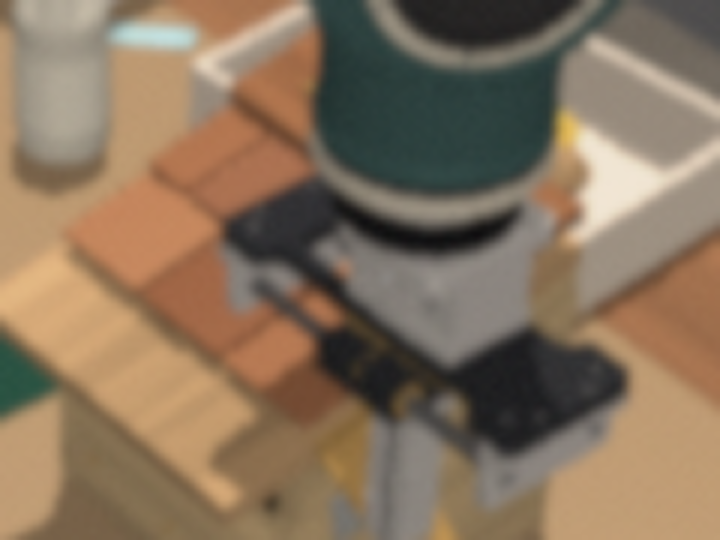

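The strap is now behind the fingers and partly down. I'll push it toward the wall.

Request:
drive_tool(claw=[0, 0, 0, 0, 0], dp=[[0, 0.9, 0], [0, 0.6, 0], [0, 0.3, 0], [0, 0.3, 0], [0, 0, 0]], turn=[0, 0, 0, 0, 0])

```text
t: 4.3
ee_pos: [0.5552, -0.1081, 0.1064]
tool_rot: [-0.0, -0.013, 1.0, 0.0]
wrist_force: [-0.7, -0.0, 0.8]
finger_gap: 0.0006
```

Request:
drive_tool(claw=[0, 0, 0, 0], dp=[[0, 0.3, 0], [0, 0.2, 0], [0, 0.2, 0], [0, 0, 0]], turn=[0, 0, 0, 0])

```text
t: 4.7
ee_pos: [0.555, -0.105, 0.1066]
tool_rot: [0.001, -0.012, 1.0, -0.002]
wrist_force: [1.8, -19.8, -5.6]
finger_gap: 0.0003
```

Request:
drive_tool(claw=[0, 0, 0, 0, 0], dp=[[0, -2, 0], [0, -3, 0], [0, -2, -4], [0, 0, -5], [0, 0, -5]], turn=[0, 0, 0, 0, 0])

```text
t: 5.2
ee_pos: [0.5562, -0.1721, 0.248]
tool_rot: [-0.001, -0.012, 1.0, -0.0]
wrist_force: [0.7, 0.2, 0.1]
finger_gap: 0.0005
```

Request:
drive_tool(claw=[0, 0, 0, 0], dp=[[4.5, 0, 0], [4.5, 0, 0], [4.5, 0, 0], [4.5, 0, 0]], turn=[0, 0, 0, 0])

```text
t: 5.6
ee_pos: [0.3752, -0.176, 0.2461]
tool_rot: [-0.0, -0.013, 1.0, 0.0]
wrist_force: [-0.7, -1.1, 0.7]
finger_gap: 0.0003
```

```bash
python3 look.py side s3 265 150 120 90 6;python3 look.py top t3 245 130 110 85 6
```

```text
(no output)
```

View pics/s3.png

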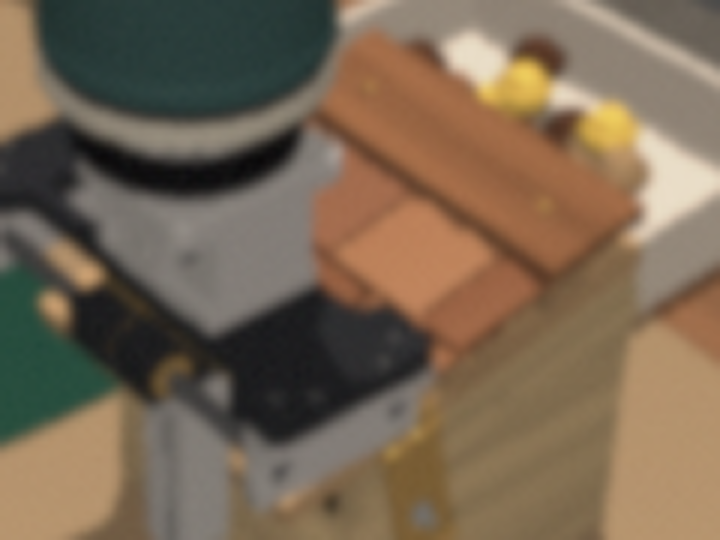

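View pics/t3.png

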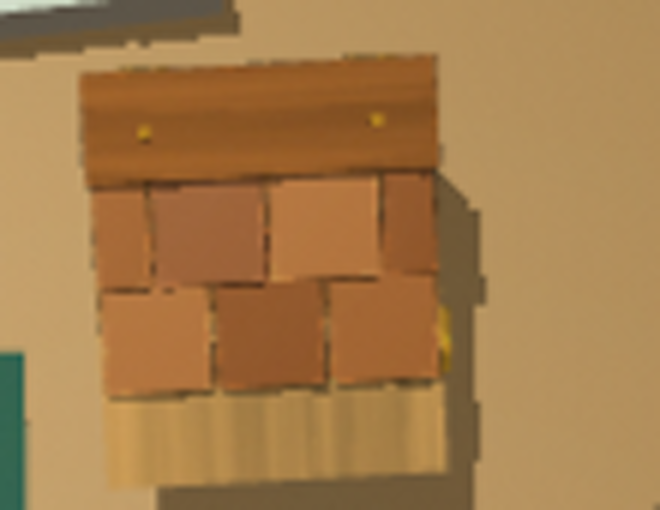

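The hasp now lies flat, with the staple showing through its slot at side crop (422,513). In the top view only its hinge shows at the roof edge, and the shingles look undisturbed. Next is the flashing.

```bash
cat > plan.py <<'E'
import sys,numpy as np
from plant import manip
s=manip.read_state();w,x,y,z=s["tool_rot"];p=s["ee_pos"]
# tool y angle, tool down
from scipy.spatial.transform import Rotation as R
M=R.from_quat([x,y,z,w]).as_matrix();a=np.arctan2(M[1,1],M[0,1])
tx,ty,tz,ta,n=map(float,sys.argv[1:6]);n=int(n)
d=(np.array([tx,ty,tz])-p)/n;da=((ta-a+np.pi)%(2*np.pi)-np.pi)/n if len(sys.argv)<7 else (ta-a)/n
print("pos",p.round(4),"ang",a.round(4),"q",s["qpos"].round(2),"tilt",M[:,2].round(4))
for i in range(n):
    A=a+i*da;yv=np.array([np.cos(A),np.sin(A)]);xv=np.array([-yv[1],yv[0]])
    print([round(100*float(d[:2]@xv),2),round(100*float(d[:2]@yv),2),round(-100*float(d[2]),2)],round(-da,3))
E
python3 plan.py .5176 .3247 .15 2.737 12
```

```text
pos [ 0.373  -0.1762  0.2468] ang 1.5946 q [-0.33 -0.05  0.69  2.07  0.03  1.11  1.94] tilt [ 0.0019  0.0034 -1.    ]
[-1.3, 4.14, 0.81] -0.095
[-1.69, 4.0, 0.81] -0.095
[-2.06, 3.82, 0.81] -0.095
[-2.42, 3.61, 0.81] -0.095
[-2.75, 3.36, 0.81] -0.095
[-3.06, 3.09, 0.81] -0.095
[-3.34, 2.78, 0.81] -0.095
[-3.59, 2.45, 0.81] -0.095
[-3.8, 2.1, 0.81] -0.095
[-3.99, 1.73, 0.81] -0.095
[-4.13, 1.34, 0.81] -0.095
[-4.24, 0.94, 0.81] -0.095
```

Request:
drive_tool(claw=[0, 1, 4, 4, 4], dp=[[-1.3, 4.14, 0.5], [-1.7, 4.0, 0.5], [-2.06, 3.82, 0.5], [-2.42, 3.6, 0.8], [-2.75, 3.36, 0.8]], turn=[-0.095, -0.095, -0.095, -0.095, -0.095])

```text
t: 6.2
ee_pos: [0.4373, 0.0346, 0.2153]
tool_rot: [0.0, -0.25, 0.968, 0.0]
wrist_force: [1.4, -0.3, -0.4]
finger_gap: 0.0291
```

Request:
drive_tool(claw=[4, 4, 4, 4, 4], dp=[[-3.06, 3.1, 0.8], [-3.34, 2.8, 0.8], [-3.6, 2.45, 0.8], [-3.8, 2.1, 0.8], [-4, 1.7, 0.8]], turn=[-0.095, -0.095, -0.095, -0.095, -0.095])

```text
t: 6.7
ee_pos: [0.4974, 0.2438, 0.1749]
tool_rot: [-0.0, -0.471, 0.882, 0.0]
wrist_force: [0.9, -0.4, -0.0]
finger_gap: 0.0399
```

```bash
python3 plan.py .5176 .3247 .10 2.737 3
```

```text
pos [0.4974 0.2438 0.1749] ang 2.5511 q [-0.73  0.33  0.26  1.83 -0.1   0.99  2.13] tilt [-4.e-04  3.e-04 -1.e+00]
[-2.61, 0.94, 2.5] -0.062
[-2.67, 0.78, 2.5] -0.062
[-2.71, 0.61, 2.5] -0.062
```

Request:
drive_tool(claw=[4, 4, 4, 4, 4], dp=[[-2.6, 0.94, 2.5], [-2.67, 0.78, 2.5], [-2.7, 0.6, 2.5], [0, 0, 2.5], [0, 0, 1.5]], turn=[-0.062, -0.062, -0.062, 0, 0])

```text
t: 7.2
ee_pos: [0.5168, 0.3224, 0.058]
tool_rot: [-0.001, -0.549, 0.836, 0.0]
wrist_force: [-0.2, -0.9, 0.5]
finger_gap: 0.0398
```

```bash
python3 look.py side s4 180 120 140 105 5; python3 look.py top t4 140 160 130 98 6; python3 plan.py .5176 .3247 .01 2.737 1
```

```text
pos [0.5168 0.3211 0.0585] ang 2.7321 q [-0.74  0.57  0.18  1.77 -0.13  0.82  2.23] tilt [-0.0027 -0.0022 -1.    ]
[-0.37, 0.07, 4.85] -0.005
```

View pics/s4.png

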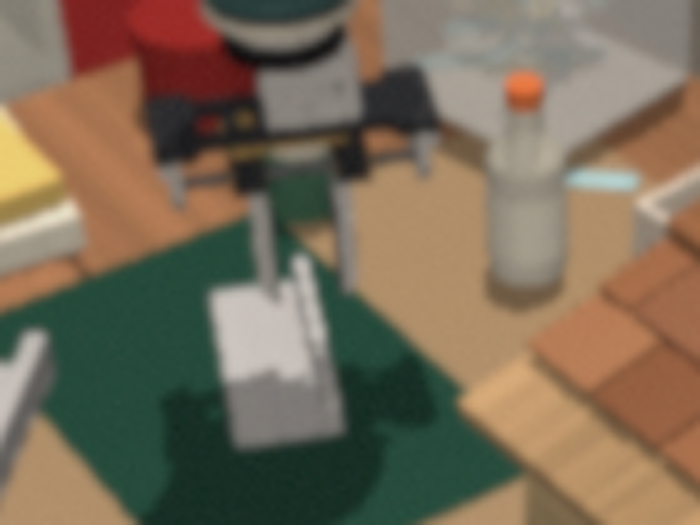

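View pics/t4.png

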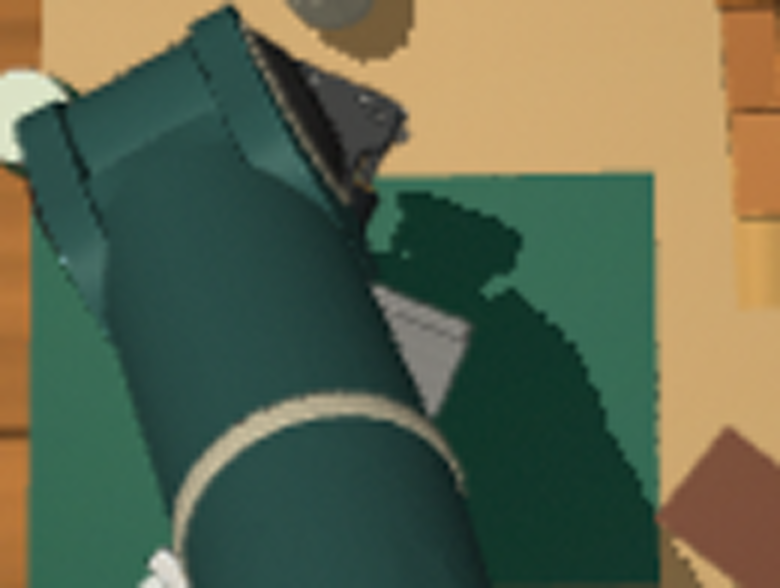

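The fingers straddle the kerb, with tips at side crop (272,300) and (348,290) and the kerb between them. I'll descend and grip.

Request:
drive_tool(claw=[4, 4, 4, 4, 4], dp=[[-0.37, 0.05, 2], [0, 0, 1.5], [0, 0, 0.8], [0, 0, 0.55], [0, 0, 0]], turn=[-0.005, 0, 0, 0, 0])

```text
t: 7.8
ee_pos: [0.5186, 0.3254, 0.0118]
tool_rot: [-0.0, -0.551, 0.835, -0.0]
wrist_force: [-0.2, -0.6, 0.3]
finger_gap: 0.0397
```

Request:
drive_tool(claw=[0.5, 0.5, 0.5, 0.5, 0.5], dp=[[0, 0, 0], [0, 0, 0], [0, 0, 0], [0, 0, 0], [0, 0, 0]], turn=[0, 0, 0, 0, 0], force=25)

```text
t: 8.3
ee_pos: [0.5189, 0.3258, 0.0123]
tool_rot: [0.0, -0.551, 0.835, -0.0]
wrist_force: [0.1, -0.1, 4.0]
finger_gap: 0.0099
```

The kerb is gripped, with a gap of 9.9 mm. I'll lift straight up and check.

Request:
drive_tool(claw=[0.5, 0.5, 0.5, 0.5, 0.5], dp=[[0, 0, -2], [0, 0, -5], [0, 0, -5], [0, 0, -5], [0, 0, -5]], turn=[0, 0, 0, 0, 0])

```text
t: 8.8
ee_pos: [0.5182, 0.3254, 0.2341]
tool_rot: [-0.0, -0.551, 0.834, -0.0]
wrist_force: [0.1, 0.7, -1.2]
finger_gap: 0.0094
```

```bash
python3 plan.py .44 0 .255 .03 20 x; python3 look.py side s5 150 60 200 150 4
```

```text
pos [0.5182 0.3254 0.2341] ang 2.738 q [-0.77  0.37  0.21  1.62 -0.08  1.16  2.2 ] tilt [-1.e-04 -2.e-04 -1.e+00]
[1.65, -0.28, -0.1] 0.135
[1.6, -0.5, -0.1] 0.135
[1.51, -0.71, -0.1] 0.135
[1.41, -0.91, -0.1] 0.135
[1.27, -1.09, -0.1] 0.135
[1.11, -1.25, -0.1] 0.135
[0.93, -1.39, -0.1] 0.135
[0.74, -1.5, -0.1] 0.135
[0.53, -1.59, -0.1] 0.135
[0.31, -1.64, -0.1] 0.135
[0.08, -1.67, -0.1] 0.135
[-0.14, -1.67, -0.1] 0.135
[-0.37, -1.63, -0.1] 0.135
[-0.58, -1.57, -0.1] 0.135
[-0.79, -1.47, -0.1] 0.135
[-0.98, -1.35, -0.1] 0.135
[-1.16, -1.21, -0.1] 0.135
[-1.31, -1.04, -0.1] 0.135
[-1.44, -0.86, -0.1] 0.135
[-1.54, -0.65, -0.1] 0.135
```

View pics/s5.png

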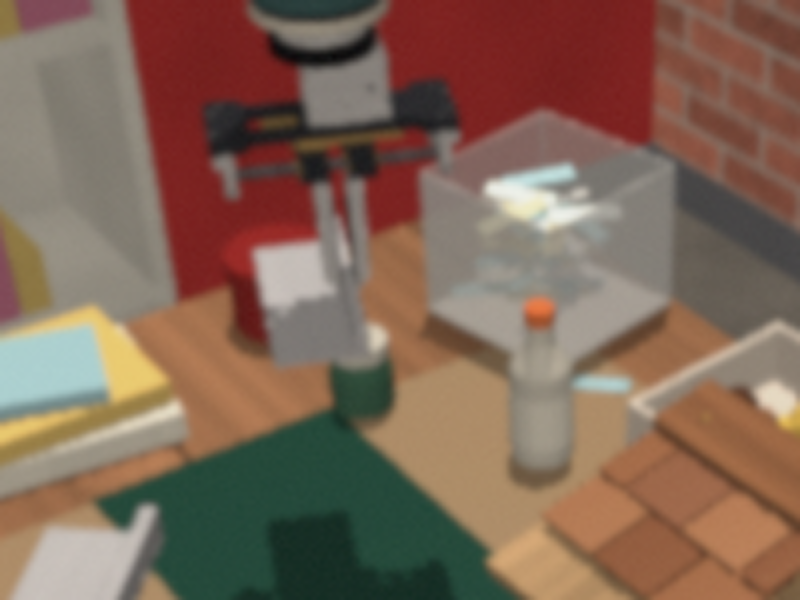

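The strip is held level at side crop (310,300). Now I'll turn it while moving to in front of the eave.

Request:
drive_tool(claw=[0.5, 0.5, 0.5, 0.5, 0.5], dp=[[1.65, -0.28, -0.5], [1.6, -0.5, -0.5], [1.5, -0.7, -0.5], [1.4, -0.9, -0.5], [1.27, -1.1, 0]], turn=[0.135, 0.135, 0.135, 0.135, 0.135])

```text
t: 9.35
ee_pos: [0.4991, 0.2439, 0.2523]
tool_rot: [0.0, -0.241, 0.971, 0.0]
wrist_force: [-1.3, 0.5, -1.8]
finger_gap: 0.0099
```

Request:
drive_tool(claw=[0.5, 0.5, 0.5, 0.5, 0.5], dp=[[1.1, -1.25, 0], [0.93, -1.4, 0], [0.74, -1.5, 0], [0.53, -1.6, 0], [0.3, -1.64, 0]], turn=[0.135, 0.135, 0.135, 0.135, 0.135])

```text
t: 9.85
ee_pos: [0.4796, 0.1623, 0.2517]
tool_rot: [-0.0, 0.094, 0.996, -0.0]
wrist_force: [-0.2, -0.1, -0.9]
finger_gap: 0.0096
```

Request:
drive_tool(claw=[0.5, 0.5, 0.5, 0.5, 0.5], dp=[[0.1, -1.67, 0], [-0.14, -1.67, 0], [-0.37, -1.63, 0], [-0.6, -1.57, 0], [-0.8, -1.47, 0]], turn=[0.135, 0.135, 0.135, 0.135, 0.135])

```text
t: 10.35
ee_pos: [0.4605, 0.0808, 0.2517]
tool_rot: [-0.0, 0.418, 0.908, -0.0]
wrist_force: [0.7, 0.7, -1.5]
finger_gap: 0.0099
```

Request:
drive_tool(claw=[0.5, 0.5, 0.5, 0.5, 0.5], dp=[[-1, -1.35, 0], [-1.16, -1.2, 0], [-1.3, -1.04, 0], [-1.44, -0.86, 0], [-1.5, -0.65, 0]], turn=[0.135, 0.135, 0.135, 0.135, 0.135])

```text
t: 10.85
ee_pos: [0.4416, -0.0003, 0.2518]
tool_rot: [-0.0, 0.696, 0.718, -0.0]
wrist_force: [0.2, 0.1, -1.2]
finger_gap: 0.0098
```

```bash
python3 plan.py .435 -0.003 .19 .03 3
```

```text
pos [ 4.416e-01 -3.000e-04  2.518e-01] ang 0.0324 q [-0.75  0.02  0.7   2.01 -0.02  1.12 -0.01] tilt [-1.e-04  0.e+00 -1.e+00]
[-0.08, -0.22, 2.06] 0.001
[-0.08, -0.22, 2.06] 0.001
[-0.08, -0.22, 2.06] 0.001
```

Request:
drive_tool(claw=[0.5, 0.5, 0.5, 0.5], dp=[[-0.1, 0, 2], [-0.1, 0, 2], [0, 0, 1.5], [0, 0, 0]], turn=[0, 0, 0, 0])

```text
t: 11.25
ee_pos: [0.4409, -0.0018, 0.1955]
tool_rot: [-0.001, 0.694, 0.72, -0.001]
wrist_force: [0.2, -0.6, -0.1]
finger_gap: 0.0098
```

```bash
python3 plan.py .435 -0.003 .19 .03 1;python3 look.py side s6 240 150 120 90 6;python3 look.py top t6 245 140 110 85 7
```

```text
pos [ 0.4409 -0.0018  0.1955] ang 0.0378 q [-0.73  0.11  0.71  2.08 -0.08  0.99  0.06] tilt [-0.0027 -0.0011 -1.    ]
[-0.1, -0.6, 0.55] 0.008
```

View pics/s6.png

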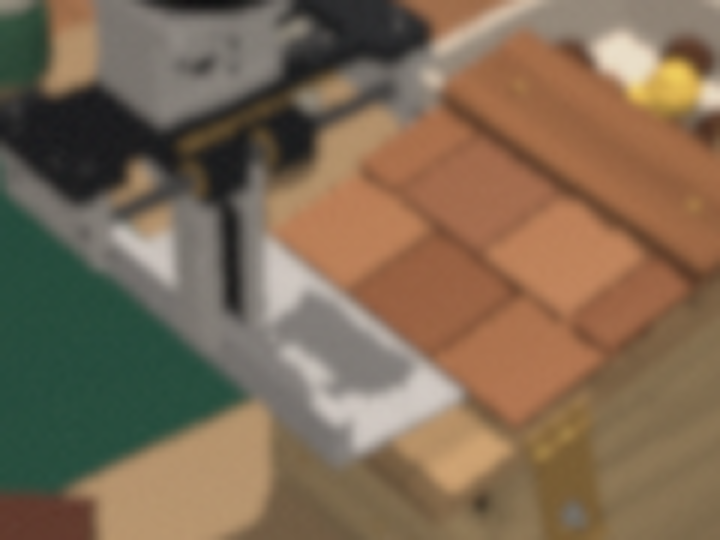

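View pics/t6.png

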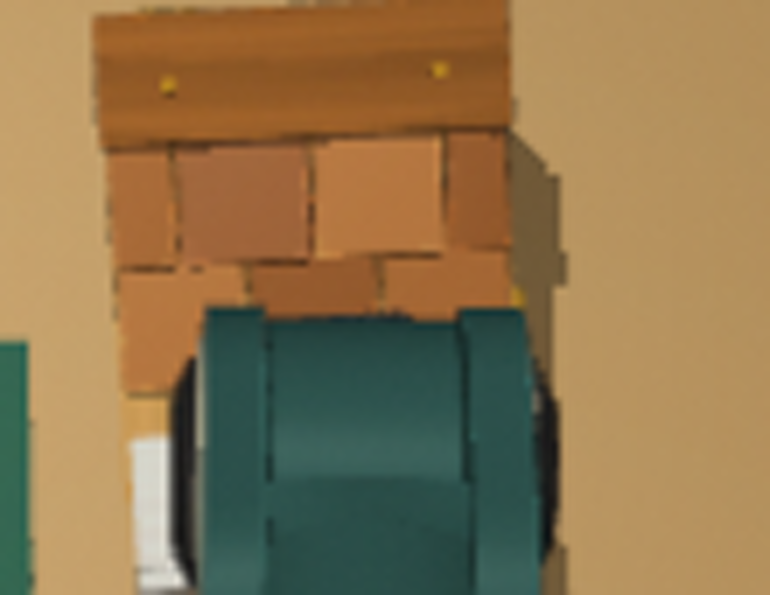

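```bash
cat > chk.py <<'E'
from h import *
C=cams()
def pred(tcp,ang,oy,oz,b,tilt=0):
    Rm=R.from_euler('z',ang).as_matrix()
    return np.array(tcp)+Rm@(np.array(b)+[.03,oy,-oz])
S=lambda u,v:np.array((240+(u+.5)/6-.5,150+(v+.5)/6-.5)); T=lambda u,v:np.array((245+(u+.5)/7-.5,140+(v+.5)/7-.5))
pts={'leadR':(.035,-.085,.003),'kerbRout_bot':(-.035,-.085,0),'kerbRtop_out':(-.035,-.085,.024),'leadL':(.035,.085,.003)}
for k,b in pts.items():
    X=pred([.4409,-.0018,.1955],.0378,.0015,.0105,b)
    print(k,X.round(4),'side crop',((proj(C['side'],X)[0]-[240,150])*6).round(0),'top crop',((proj(C['top'],X)[0]-[245,140])*7).round(0))
    # jac mm->crop px
print('1mm x,y,z side px',[((proj(C['side'],X+d)-proj(C['side'],X))[0]*6).round(2) for d in np.eye(3)*.001])
print('1mm x,y,z top px',[((proj(C['top'],X+d)-proj(C['top'],X))[0]*7).round(2) for d in np.eye(3)*.001])
E
python3 chk.py
```

```text
leadR [ 0.509  -0.0828  0.188 ] side crop [466. 386.] top crop [509. 415.]
kerbRout_bot [ 0.4391 -0.0854  0.185 ] side crop [337. 461.] top crop [519. 574.]
kerbRtop_out [ 0.4391 -0.0854  0.209 ] side crop [336. 417.] top crop [524. 569.]
leadL [0.5026 0.0871 0.188 ] side crop [227. 196.] top crop [122. 437.]
1mm x,y,z side px [array([ 1.79, -0.78]), array([-1.22, -1.06]), array([-0.06, -1.73])]
1mm x,y,z top px [array([-0.03, -2.26]), array([-2.28,  0.04]), array([-0.07, -0.31])]
```

```bash
python3 - <<'E'
import cv2,numpy as np
a=cv2.imread("pics/t3_full.png");b=cv2.imread("pics/t6_full.png")
f=16
A=cv2.resize(a[185:217,258:283],None,fx=f,fy=f,interpolation=cv2.INTER_NEAREST)
B=cv2.resize(b[185:217,258:283],None,fx=f,fy=f,interpolation=cv2.INTER_NEAREST)
cv2.imwrite("pics/n1.png",np.hstack([A,B]))
cv2.imwrite("pics/n2.png",cv2.resize(a[180:217,300:335],None,fx=f,fy=f,interpolation=cv2.INTER_NEAREST))
E
```

```text
(no output)
```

View pics/n1.png

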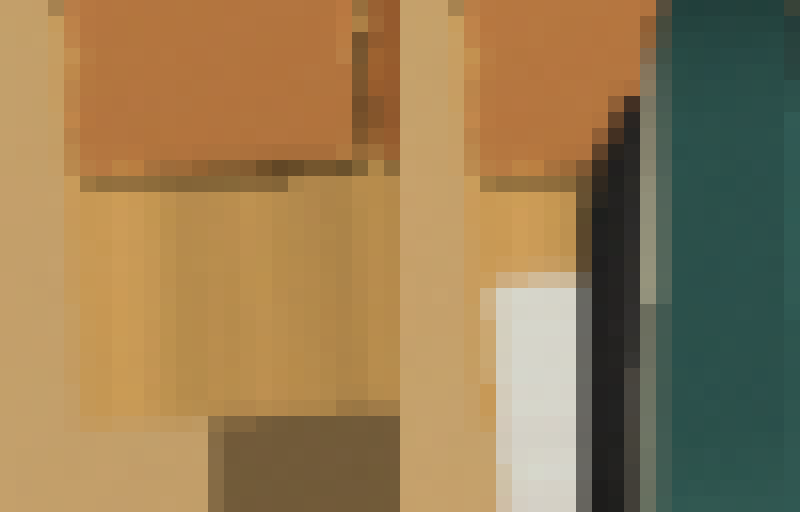

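View pics/n2.png

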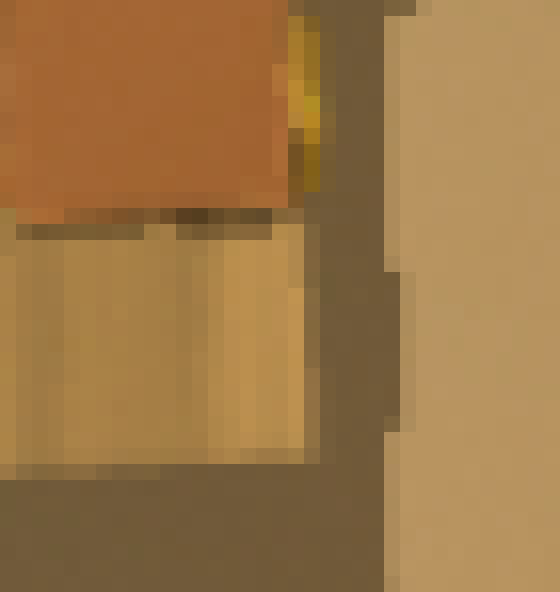

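Left edge of the strip is at top px 263.1 and the roof edge at 262.1. After correcting for parallax the left gap is about 4.6 mm (target 5), so it is nearly centred. I'll advance and lower it toward the bare board.

Request:
drive_tool(claw=[0.5, 0.5, 0.5, 0.5, 0.5], dp=[[-0.05, 0.9, 1], [0, 0.8, 1], [0, 0, 1], [0, 0, 0.5], [0, 0, 0]], turn=[0.006, 0, 0, 0, 0])

```text
t: 11.85
ee_pos: [0.4586, -0.0016, 0.1617]
tool_rot: [-0.0, 0.696, 0.718, -0.0]
wrist_force: [-0.3, -0.3, -0.6]
finger_gap: 0.01
```

Request:
drive_tool(claw=[0.5, 0.5], dp=[[0, 0, 0.2], [0, 0, 0]], turn=[0, 0])

```text
t: 12.05
ee_pos: [0.459, -0.0014, 0.1602]
tool_rot: [0.0, 0.696, 0.718, 0.0]
wrist_force: [0.9, -0.1, -0.5]
finger_gap: 0.0095
```

Request:
drive_tool(claw=[0.5, 0.5], dp=[[0, 0, 0.2], [0, 0, 0]], turn=[0, 0])

```text
t: 12.25
ee_pos: [0.459, -0.0015, 0.158]
tool_rot: [0.0, 0.696, 0.718, 0.0]
wrist_force: [0.3, -0.3, -1.1]
finger_gap: 0.0096
```

Request:
drive_tool(claw=[0.5, 0.5, 0.5], dp=[[0, 0, 0.2], [0, 0, 0], [0, 0, 0]], turn=[0, 0, 0])

```text
t: 12.55
ee_pos: [0.4591, -0.0015, 0.156]
tool_rot: [0.0, 0.696, 0.718, -0.0]
wrist_force: [-0.1, -0.9, -1.0]
finger_gap: 0.0097
```

Request:
drive_tool(claw=[0.5, 0.5, 0.5], dp=[[0, 0, 0.1], [0, 0, 0], [0, 0, 0]], turn=[0, 0, 0])

```text
t: 12.85
ee_pos: [0.4591, -0.0015, 0.155]
tool_rot: [0.0, 0.696, 0.718, -0.0]
wrist_force: [-1.2, -0.1, 2.0]
finger_gap: 0.0094
```

Request:
drive_tool(claw=[0.5, 0.5, 0.5], dp=[[0, 0, 0.1], [0, 0, 0], [0, 0, 0]], turn=[0, 0, 0])

```text
t: 13.15
ee_pos: [0.4589, -0.0015, 0.154]
tool_rot: [-0.0, 0.696, 0.718, -0.0]
wrist_force: [-4.6, -0.4, 4.3]
finger_gap: 0.01
```

```bash
python3 - <<'E'
from plant import manip
s=manip.read_state();print(s["wrist_force"].round(2),s["wrist_torque"].round(3),s["ee_pos"].round(4))
E
python3 look.py side s7 240 150 120 90 6
```

```text
[-4.58 -0.4   4.31] [-0.114  1.071  0.013] [ 0.4589 -0.0015  0.154 ]
```

View pics/s7.png

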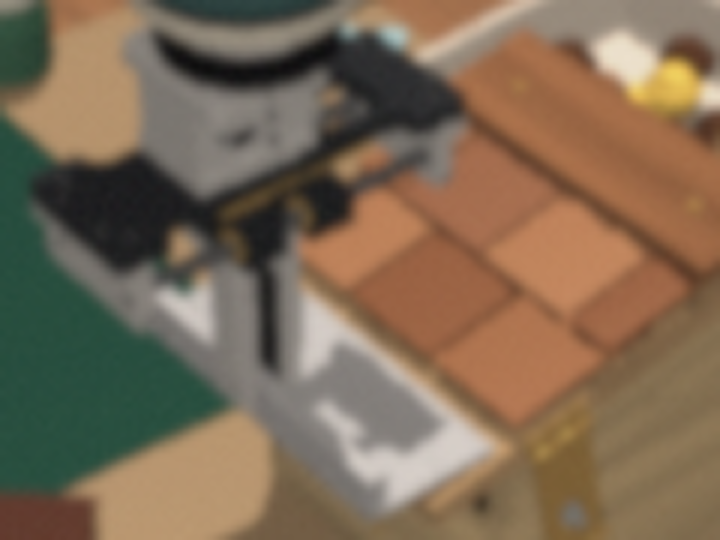

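Contact came at TCP z ≈ 0.155, against a predicted 0.154. The plain edge rests on the bare board about 10 mm below the butts (edge line from crop (300,280) to (500,440)). I'll ease off and slide it in along the slope.

Request:
drive_tool(claw=[0.5, 0.5, 0.5, 0.5, 0.5], dp=[[0, 0, -0.12], [0, 0.4, -0.08], [0, 0.4, -0.08], [0, 0.3, -0.06], [0, 0, 0]], turn=[0, 0, 0, 0, 0])

```text
t: 13.7
ee_pos: [0.4707, -0.0012, 0.1574]
tool_rot: [0.0, 0.696, 0.718, 0.0]
wrist_force: [0.6, -0.6, 0.0]
finger_gap: 0.0095
```

Request:
drive_tool(claw=[0.5, 0.5, 0.5], dp=[[0, 0.3, -0.06], [0, 0.3, -0.06], [0, 0, 0]], turn=[0, 0, 0])

```text
t: 14.0
ee_pos: [0.4765, -0.001, 0.1587]
tool_rot: [0.0, 0.696, 0.718, 0.0]
wrist_force: [0.2, 0.4, -0.5]
finger_gap: 0.0098
```

```bash
python3 look.py side s8 240 150 120 90 6
```

```text
(no output)
```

View pics/s8.png

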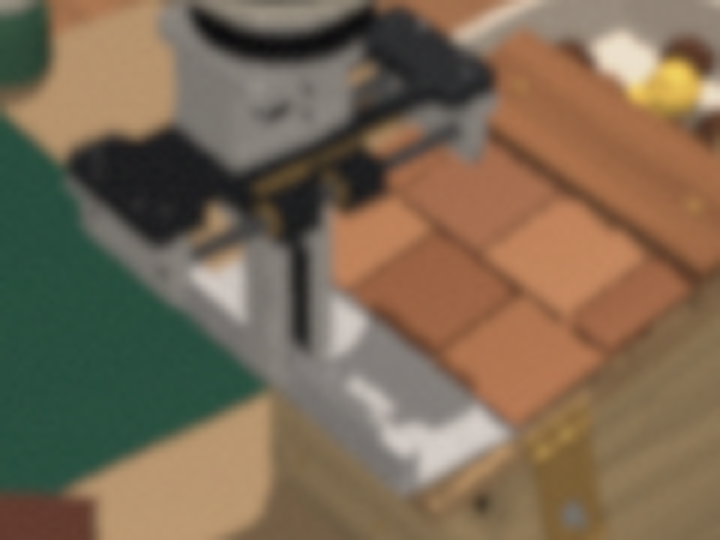

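The edge is about 8 mm under the shingles, and they show no lift. With a light grip I'll lower the kerb so the strip pivots flat.

Request:
drive_tool(claw=[0.5, 0.5, 0.5, 0.5, 0.5], dp=[[0, 0, 0], [0, 0, 0.2], [0, 0, 0.2], [0, 0, 0.2], [0, 0, 0]], turn=[0, 0, 0, 0, 0], force=3)

```text
t: 14.55
ee_pos: [0.4759, -0.001, 0.1523]
tool_rot: [-0.0, 0.696, 0.718, -0.0]
wrist_force: [-0.6, -0.1, 1.4]
finger_gap: 0.0107
```

```bash
python3 look.py side s9 240 150 120 90 6
```

```text
(no output)
```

View pics/s9.png

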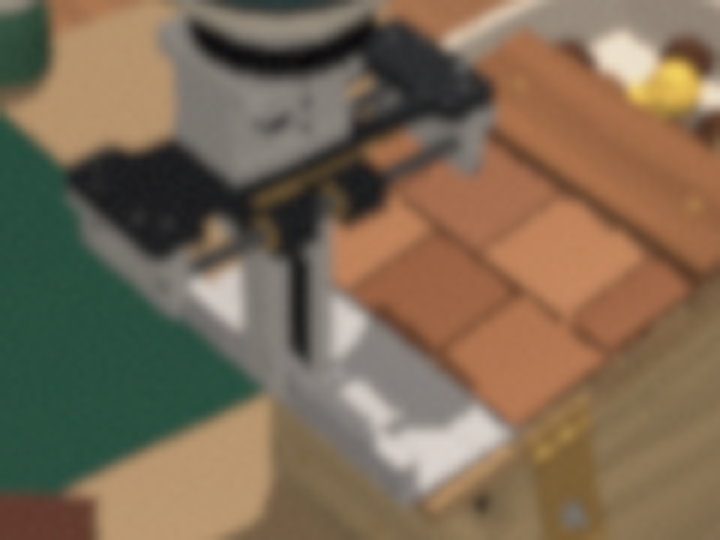

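The gap is growing, so the strip is pivoting. Continue lowering.

Request:
drive_tool(claw=[0.5, 0.5, 0.5, 0.5, 0.5], dp=[[0, 0, 0.2], [0, 0, 0.2], [0, 0, 0.2], [0, 0, 0], [0, 0, 0]], turn=[0, 0, 0, 0, 0])

```text
t: 15.1
ee_pos: [0.4761, -0.001, 0.1465]
tool_rot: [0.0, 0.696, 0.718, -0.0]
wrist_force: [-1.2, -0.1, -0.0]
finger_gap: 0.0117
```

Request:
drive_tool(claw=[0.5, 0.5, 0.5], dp=[[0, 0, 0.2], [0, 0, 0], [0, 0, 0]], turn=[0, 0, 0])

```text
t: 15.4
ee_pos: [0.4763, -0.0009, 0.1446]
tool_rot: [0.0, 0.696, 0.718, 0.0]
wrist_force: [-0.4, 0.2, 0.2]
finger_gap: 0.0125
```

Request:
drive_tool(claw=[0.5, 0.5, 0.5], dp=[[0, 0, 0.15], [0, 0, 0], [0, 0, 0]], turn=[0, 0, 0])

```text
t: 15.7
ee_pos: [0.4764, -0.001, 0.1432]
tool_rot: [0.0, 0.696, 0.718, 0.0]
wrist_force: [0.9, -0.5, 3.3]
finger_gap: 0.0125
```

Request:
drive_tool(claw=[0.5, 0.5, 0.5], dp=[[0, 0, 0.15], [0, 0, 0], [0, 0, 0]], turn=[0, 0, 0])

```text
t: 16.0
ee_pos: [0.4765, -0.0009, 0.1417]
tool_rot: [0.0, 0.696, 0.718, 0.0]
wrist_force: [2.1, -0.5, 3.9]
finger_gap: 0.0127
```

```bash
python3 look.py side s10 240 150 120 90 6
```

```text
(no output)
```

View pics/s10.png

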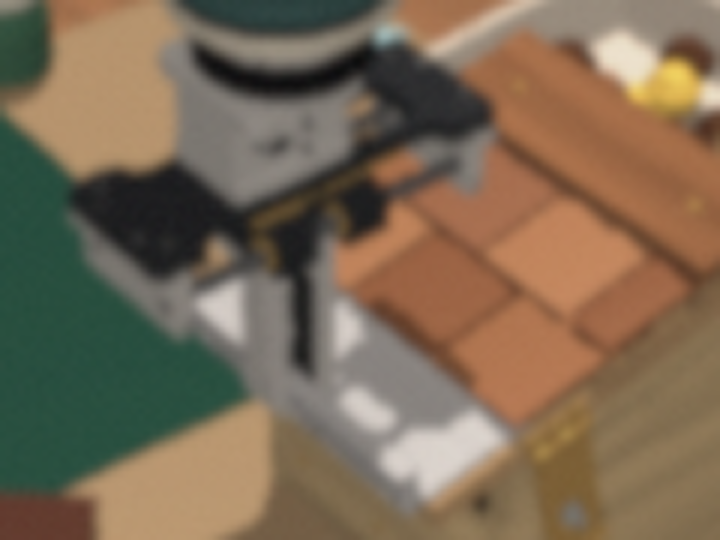

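The strip now lies flat, with its kerb about 10 mm outside the eave. I'll slide it up the slope.

Request:
drive_tool(claw=[0.5, 0.5, 0.5, 0.5, 0.5], dp=[[0, 0, -0.15], [-0.02, 0.25, -0.05], [-0.02, 0.25, -0.05], [0, 0.25, -0.05], [0, 0, 0]], turn=[0, 0, 0, 0, 0])

```text
t: 16.55
ee_pos: [0.4839, -0.0011, 0.1446]
tool_rot: [0.0, 0.696, 0.718, -0.0]
wrist_force: [-0.2, -0.3, 1.1]
finger_gap: 0.0126
```

```bash
python3 look.py side s11 240 150 120 90 6; python3 look.py top t11 245 140 110 85 7;python3 plan.py .48 0 .14 .03 1
```

```text
pos [ 0.4837 -0.0011  0.1445] ang 0.032 q [-0.64  0.29  0.68  2.04 -0.23  0.89  0.2 ] tilt [ 1.e-04 -2.e-04 -1.e+00]
[0.12, -0.37, 0.45] 0.002
```

View pics/s11.png

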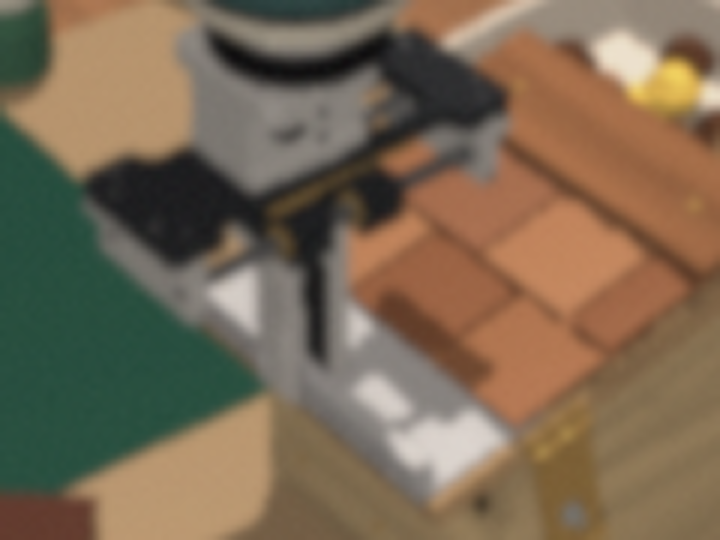

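View pics/t11.png

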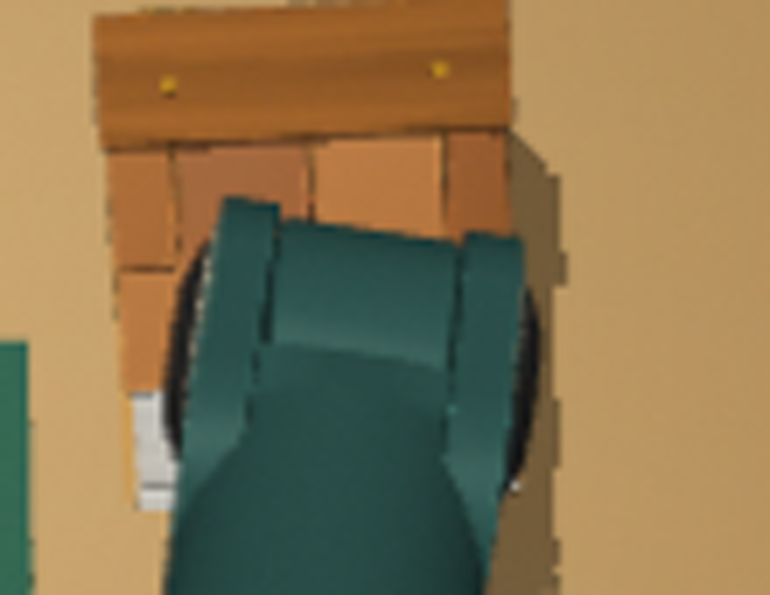

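```bash
cat > fl.py <<'E'
from h import *
import sys
C=cams(); e=np.array([.48456,-.0001,.13552]);Rm=R.from_euler('z',.03).as_matrix()@R.from_euler('y',-np.deg2rad(11.5)).as_matrix()
def px(n,b): return proj(C[n],Rm@np.array(b)+e)[0]
for nm,b in {'eL':(0,.09,0),'eR':(0,-.09,0),'kL':(0,.085,.024),'kR':(0,-.085,.024),'kRb':(0,-.085,0),'fL':(.05,.085,.003),'bL50':(.05,.09,0)}.items(): print(nm,'top',px('top',b).round(2),'side',px('side',b).round(2))
print('d/dx top',(px('top',(.001,.085,.024))-px('top',(0,.085,.024))).round(3),'side',(px('side',(.001,-.085,0))-px('side',(0,-.085,0))).round(3))
E
python3 fl.py
python3 - <<'E'
import cv2,numpy as np
b=cv2.imread("pics/t11_full.png");f=16
cv2.imwrite("pics/n3.png",np.hstack([cv2.resize(b[190:217,258:278],None,fx=f,fy=f,interpolation=cv2.INTER_NEAREST),cv2.resize(b[190:217,305:325],None,fx=f,fy=f,interpolation=cv2.INTER_NEAREST)]))
b=cv2.imread("pics/s11_full.png");c=cv2.imread("pics/s3_full.png")
cv2.imwrite("pics/n4.png",np.hstack([cv2.resize(q[215:245,295:322],None,fx=14,fy=14,interpolation=cv2.INTER_NEAREST) for q in(b,cv2.imread("pics/side0.png"))]))
E
```

```text
eL top [262.24 211.14] side [271.85 199.55]
eR top [318.86 208.39] side [312.26 234.32]
kL top [263.67 211.68] side [271.17 194.59]
kR top [318.01 209.05] side [309.75 227.39]
kRb top [317.29 208.47] side [311.03 233.26]
fL top [263.   195.37] side [286.49 190.29]
bL50 top [261.44 195.4 ] side [285.63 190.17]
d/dx top [-0.016 -0.319] side [ 0.294 -0.216]
```

View pics/n3.png

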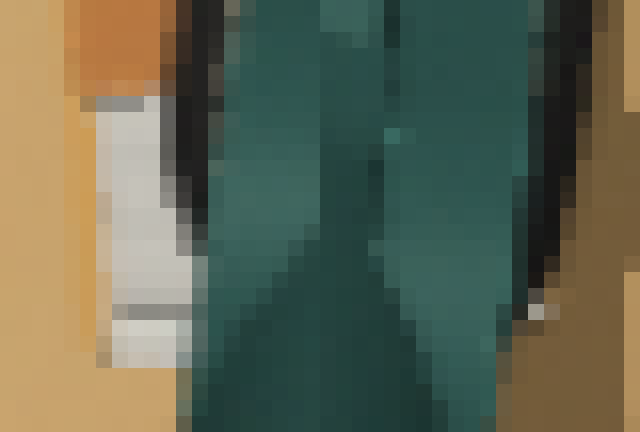

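View pics/n4.png

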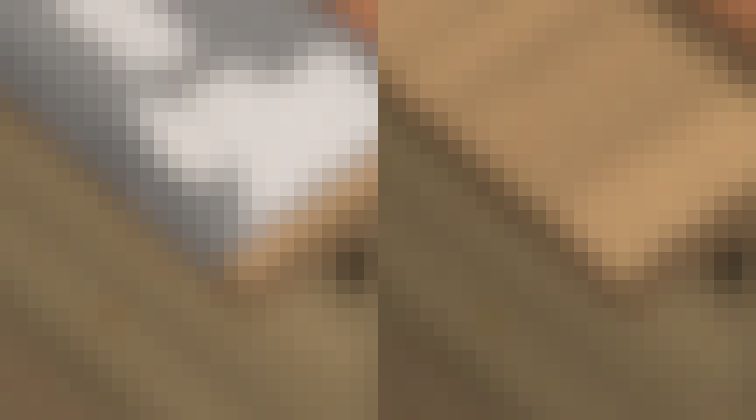

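Measured against the flush prediction, the kerb is about 2.6 mm short at the left end and 1.4 mm at the right. The strip also sits about 1 mm right of centre. I'll correct all of that.

Request:
drive_tool(claw=[0.5, 0.5, 0.5], dp=[[0.05, 0.1, -0.02], [0.05, 0.1, -0.02], [0, 0, 0]], turn=[0.006, 0, 0])

```text
t: 16.95
ee_pos: [0.4856, 0.0, 0.145]
tool_rot: [0.0, 0.698, 0.716, -0.0]
wrist_force: [-0.1, 1.1, -0.4]
finger_gap: 0.0124
```

```bash
cat > nn.py <<'E'
import cv2,numpy as np,sys
from plant import manip
k=sys.argv[1];f=16
b=manip.capture("top")["color"];cv2.imwrite(f"pics/t{k}_full.png",b)
cv2.imwrite(f"pics/n{k}t.png",np.hstack([cv2.resize(b[190:217,258:278],None,fx=f,fy=f,interpolation=cv2.INTER_NEAREST),cv2.resize(b[190:217,305:325],None,fx=f,fy=f,interpolation=cv2.INTER_NEAREST)]))
b=manip.capture("side")["color"];cv2.imwrite(f"pics/s{k}_full.png",b)
cv2.imwrite(f"pics/n{k}s.png",cv2.resize(b[150:240,240:360],None,fx=6,fy=6,interpolation=cv2.INTER_CUBIC))
s=manip.read_state();print(s["t"],s["ee_pos"].round(4),s["wrist_force"].round(2),s["wrist_torque"].round(2),s["finger_gap"])
E
python3 nn.py 12
```

```text
17.05 [ 0.4856 -0.      0.145 ] [-0.82 -0.07  0.23] [-0.05  0.   -0.07] 0.01229570951961523
```

View pics/n12t.png

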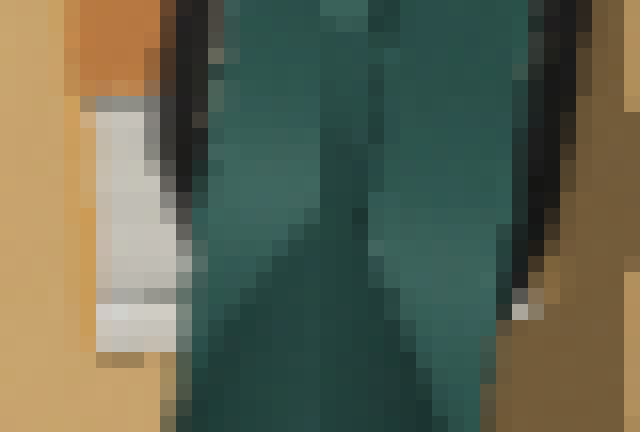

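View pics/n12s.png

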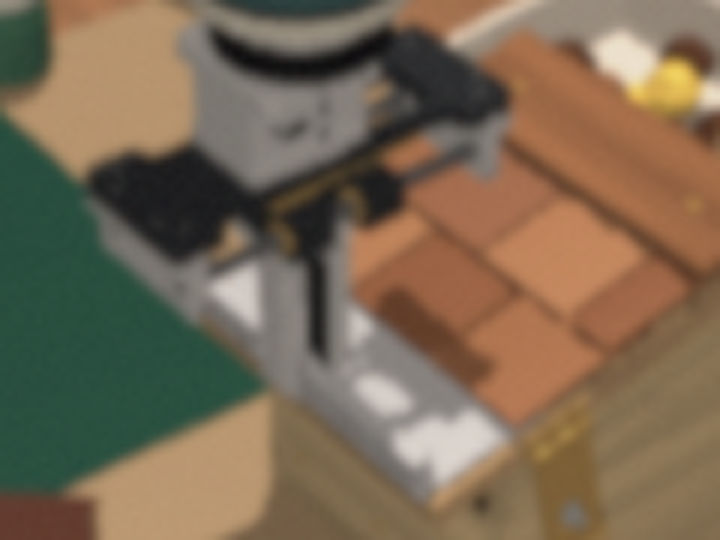

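```bash
cat > prof.py <<'E'
from h import *
import sys
C=cams(); e=np.array([.48456,-.0001,.13552]);Rm=R.from_euler('z',.03).as_matrix()@R.from_euler('y',-np.deg2rad(11.5)).as_matrix()
im0=cv2.imread("pics/side0.png").astype(np.float32);im1=cv2.imread(f"pics/s{sys.argv[1]}_full.png").astype(np.float32)
xs=np.arange(-.03,.0301,.003)
for yc in (.06,.045,-.03,-.045,-.06,-.075):
    ys=np.arange(yc-.006,yc+.0061,.002)
    out=[]
    for im in(im0,im1):
        acc=0
        for y in ys:
            P=proj(C['side'],[Rm@np.array([x,y,0])+e for x in xs]).astype(np.float32)
            v=cv2.remap(im,P[None,:,0].copy(),P[None,:,1].copy(),cv2.INTER_CUBIC)[0]
            acc=acc+v/len(ys)
        out.append(acc)
    print('y',yc);print(' 0 R',out[0][:,2].astype(int).tolist());print(' 1 R-B',(out[1][:,2]-out[1][:,0]).astype(int).tolist());print(' 0 R-B',(out[0][:,2]-out[0][:,0]).astype(int).tolist())
E
python3 prof.py 12
```

```text
y 0.06
 0 R [34, 35, 35, 35, 34, 34, 41, 61, 92, 131, 165, 181, 184, 185, 185, 185, 185, 185, 186, 184, 185]
 1 R-B [-23, -22, -22, -23, -23, -22, -15, 5, 24, 26, 15, 8, 8, 10, 12, 11, 11, 10, 10, 10, 10]
 0 R-B [-20, -20, -21, -20, -21, -20, -14, 5, 32, 57, 73, 80, 81, 81, 82, 82, 82, 82, 82, 81, 81]
y 0.045
 0 R [35, 35, 35, 35, 35, 35, 40, 58, 89, 127, 161, 178, 181, 181, 181, 181, 180, 180, 181, 180, 179]
 1 R-B [-23, -22, -22, -22, -22, -22, -16, 1, 22, 25, 14, 9, 9, 10, 10, 10, 11, 11, 11, 10, 9]
 0 R-B [-20, -20, -20, -21, -21, -20, -15, 3, 30, 55, 71, 79, 80, 80, 80, 80, 80, 79, 79, 79, 79]
y -0.03
 0 R [110, 111, 110, 109, 108, 110, 113, 110, 104, 117, 147, 165, 169, 169, 170, 170, 170, 170, 169, 170, 170]
 1 R-B [48, 49, 50, 48, 46, 47, 48, 48, 40, 25, 12, 7, 7, 8, 8, 9, 11, 12, 13, 13, 12]
 0 R-B [43, 44, 45, 43, 42, 43, 45, 43, 43, 51, 65, 72, 74, 74, 75, 75, 74, 75, 75, 75, 75]
y -0.045
 0 R [110, 113, 112, 110, 108, 111, 113, 111, 103, 116, 146, 165, 170, 171, 170, 169, 169, 169, 168, 169, 169]
 1 R-B [47, 48, 48, 47, 46, 47, 49, 48, 41, 25, 12, 7, 7, 8, 10, 11, 11, 11, 10, 10, 10]
 0 R-B [43, 43, 43, 42, 42, 43, 43, 43, 43, 51, 64, 73, 75, 76, 75, 75, 74, 74, 74, 75, 75]
y -0.06
 0 R [109, 113, 112, 110, 108, 111, 113, 111, 103, 115, 144, 163, 167, 168, 167, 167, 167, 167, 166, 167, 166]
 1 R-B [47, 48, 47, 46, 46, 47, 48, 48, 40, 23, 11, 7, 9, 11, 13, 13, 14, 14, 14, 14, 14]
 0 R-B [42, 43, 43, 41, 42, 42, 44, 43, 43, 50, 64, 72, 74, 74, 74, 74, 74, 74, 73, 73, 73]
y -0.075
 0 R [109, 113, 112, 110, 108, 111, 114, 112, 106, 119, 153, 176, 182, 183, 183, 183, 184, 183, 183, 182, 182]
 1 R-B [47, 50, 50, 48, 47, 47, 49, 48, 41, 25, 14, 11, 12, 13, 14, 15, 16, 16, 16, 16, 15]
 0 R-B [42, 44, 45, 44, 42, 43, 44, 44, 44, 52, 68, 78, 80, 81, 81, 81, 81, 81, 81, 81, 81]
```

```bash
cat >> prof.py <<'E'
print("FITS")
from scipy.special import erf
xs=np.arange(-.03,.0301,.001)
def prof(im,yc):
    acc=0;ys=np.arange(yc-.005,yc+.0051,.001)
    for y in ys:
        P=proj(C['side'],[Rm@np.array([x,y,0])+e for x in xs]).astype(np.float32)
        acc=acc+cv2.remap(im,P[None,:,0].copy(),P[None,:,1].copy(),cv2.INTER_CUBIC)[0]/len(ys)
    return acc
st=lambda x,c,s:.5*(1+erf((x-c)/s/2**.5))
X=xs*1000
for yc in (.07,.06,.05,-.03,-.045,-.06,-.075):
    r=[]
    for im in(im0,im1):
        v=prof(im,yc);v=v[:,2]-v[:,0]
        if yc>0:
            f=lambda p:p[0]+(45-p[0])*st(X,p[1],p[4])+(p[2]-45)*st(X,p[3],p[4])-v
            q=least_squares(f,[-20,-9,v[-1],-1,3]);r+=[q.x[1].round(2),q.x[3].round(2),q.x[4].round(2)]
        else:
            m=(X>-12)&(X<10);f=lambda p:(p[0]+(p[1]-p[0])*st(X,p[2],p[3])-v)[m]
            q=least_squares(f,[45,v[-20],-1,3]);r+=[q.x[2].round(2),q.x[3].round(2)]
    print(yc,r)
E
python3 prof.py 12|sed -n '/FITS/,$p'; python3 prof.py 11|sed -n '/FITS/,$p'
```

```text
FITS
0.07 [np.float64(-8.46), np.float64(-2.27), np.float64(3.08), np.float64(-8.59), np.float64(-2.82), np.float64(2.94)]
0.06 [np.float64(-8.17), np.float64(-2.26), np.float64(3.04), np.float64(-8.39), np.float64(-2.94), np.float64(2.93)]
0.05 [np.float64(-7.88), np.float64(-2.27), np.float64(2.99), np.float64(-7.99), np.float64(-3.05), np.float64(2.9)]
-0.03 [np.float64(-1.3), np.float64(2.46), np.float64(-3.54), np.float64(2.9)]
-0.045 [np.float64(-1.09), np.float64(2.58), np.float64(-3.51), np.float64(2.8)]
-0.06 [np.float64(-1.01), np.float64(2.51), np.float64(-3.99), np.float64(2.54)]
-0.075 [np.float64(-1.02), np.float64(2.62), np.float64(-3.92), np.float64(2.63)]
FITS
0.07 [np.float64(-8.46), np.float64(-2.27), np.float64(3.08), np.float64(-8.96), np.float64(-6.33), np.float64(2.94)]
0.06 [np.float64(-8.17), np.float64(-2.26), np.float64(3.04), np.float64(-8.63), np.float64(-5.93), np.float64(2.76)]
0.05 [np.float64(-7.88), np.float64(-2.27), np.float64(2.99), np.float64(-8.35), np.float64(-6.04), np.float64(2.71)]
-0.03 [np.float64(-1.3), np.float64(2.46), np.float64(-4.68), np.float64(2.77)]
-0.045 [np.float64(-1.09), np.float64(2.58), np.float64(-4.87), np.float64(2.6)]
-0.06 [np.float64(-1.01), np.float64(2.51), np.float64(-4.85), np.float64(2.38)]
-0.075 [np.float64(-1.02), np.float64(2.62), np.float64(-4.75), np.float64(2.52)]
```

Edge fits on the side image show the kerb about 0.6 mm out at the left end and 2.4 mm at the right. The top view gives 0.4 and 1.4. I'll turn slightly back and advance about 1.2 mm.

Request:
drive_tool(claw=[0.5, 0.5, 0.5], dp=[[-0.03, 0.06, -0.01], [0, 0.06, -0.01], [0, 0, 0]], turn=[-0.008, 0, 0])

```text
t: 17.35
ee_pos: [0.4868, -0.0004, 0.1452]
tool_rot: [0.0, 0.695, 0.719, -0.0]
wrist_force: [-0.6, 0.2, -0.5]
finger_gap: 0.0125
```

```bash
python3 nn.py 13; python3 prof.py 13|sed -n '/FITS/,$p'
```

```text
17.45 [ 4.868e-01 -3.000e-04  1.452e-01] [-0.36  0.49  0.19] [-0.17  0.08 -0.06] 0.012629969934115984
FITS
0.07 [np.float64(-8.46), np.float64(-2.27), np.float64(3.08), np.float64(-8.32), np.float64(-2.58), np.float64(3.05)]
0.06 [np.float64(-8.17), np.float64(-2.26), np.float64(3.04), np.float64(-8.41), np.float64(-2.16), np.float64(2.97)]
0.05 [np.float64(-7.88), np.float64(-2.27), np.float64(2.99), np.float64(-8.0), np.float64(-1.67), np.float64(2.96)]
-0.03 [np.float64(-1.3), np.float64(2.46), np.float64(-2.35), np.float64(3.12)]
-0.045 [np.float64(-1.09), np.float64(2.58), np.float64(-2.55), np.float64(3.0)]
-0.06 [np.float64(-1.01), np.float64(2.51), np.float64(-2.56), np.float64(2.94)]
-0.075 [np.float64(-1.02), np.float64(2.62), np.float64(-2.24), np.float64(2.94)]
```

View pics/n13t.png

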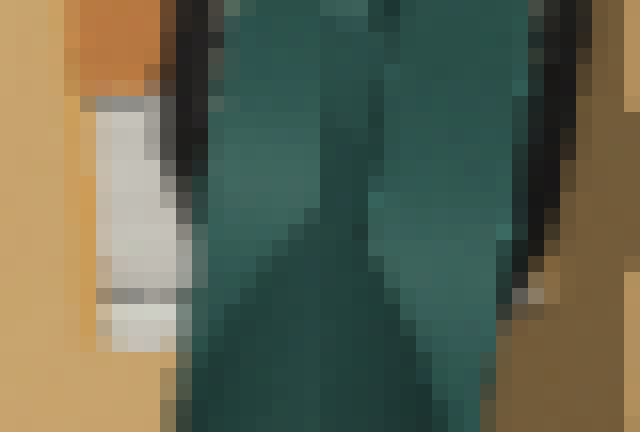

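Flush now agrees within about ±1 mm: the side view averages 0.6 mm out and the top view 0.6 mm in. It is centred within 0.5 mm. Now I'll press down so the inner fingertip bears on the flange.

Request:
drive_tool(claw=[0.5, 0.5, 0.5], dp=[[0, 0.02, 0.1], [0, 0, 0.1], [0, 0, 0]], turn=[0, 0, 0])

```text
t: 17.75
ee_pos: [0.487, -0.0003, 0.1432]
tool_rot: [0.0, 0.695, 0.719, 0.0]
wrist_force: [-0.8, -0.1, 3.5]
finger_gap: 0.0129
```

Request:
drive_tool(claw=[0.5, 0.5, 0.5], dp=[[0, 0.01, 0.1], [0, 0, 0], [0, 0, 0]], turn=[0, 0, 0])

```text
t: 18.05
ee_pos: [0.4871, -0.0003, 0.1422]
tool_rot: [0.0, 0.695, 0.719, 0.0]
wrist_force: [-1.4, 0.2, 3.4]
finger_gap: 0.0134
```

Request:
drive_tool(claw=[0.5, 0.5, 0.5], dp=[[0, 0.01, 0.1], [0, 0, 0], [0, 0, 0]], turn=[0, 0, 0])

```text
t: 18.35
ee_pos: [0.4872, -0.0003, 0.1412]
tool_rot: [0.0, 0.695, 0.719, 0.0]
wrist_force: [-1.1, -0.8, 4.0]
finger_gap: 0.013
```

Request:
drive_tool(claw=[0.5, 0.5, 0.5], dp=[[0, 0.01, 0.1], [0, 0, 0], [0, 0, 0]], turn=[0, 0, 0])

```text
t: 18.65
ee_pos: [0.4874, -0.0003, 0.1407]
tool_rot: [-0.0, 0.695, 0.719, 0.0]
wrist_force: [-6.9, -0.2, 17.3]
finger_gap: 0.0135
```

The fingertip is now on the flange, pressing with about 17 N. Check position.

```bash
python3 nn.py 14; python3 prof.py 14|sed -n '/FITS/,$p'
```

```text
18.75 [ 4.874e-01 -3.000e-04  1.407e-01] [-7.33 -0.29 18.42] [-0.04  1.47 -0.02] 0.013113536498751108
FITS
0.07 [np.float64(-8.46), np.float64(-2.27), np.float64(3.08), np.float64(-8.47), np.float64(-4.57), np.float64(3.55)]
0.06 [np.float64(-8.17), np.float64(-2.26), np.float64(3.04), np.float64(-8.56), np.float64(-2.69), np.float64(2.84)]
0.05 [np.float64(-7.88), np.float64(-2.27), np.float64(2.99), np.float64(-8.36), np.float64(-2.56), np.float64(2.84)]
-0.03 [np.float64(-1.3), np.float64(2.46), np.float64(-2.6), np.float64(3.18)]
-0.045 [np.float64(-1.09), np.float64(2.58), np.float64(-2.77), np.float64(3.13)]
-0.06 [np.float64(-1.01), np.float64(2.51), np.float64(-2.73), np.float64(2.83)]
-0.075 [np.float64(-1.02), np.float64(2.62), np.float64(-2.43), np.float64(3.18)]
```

View pics/n14t.png

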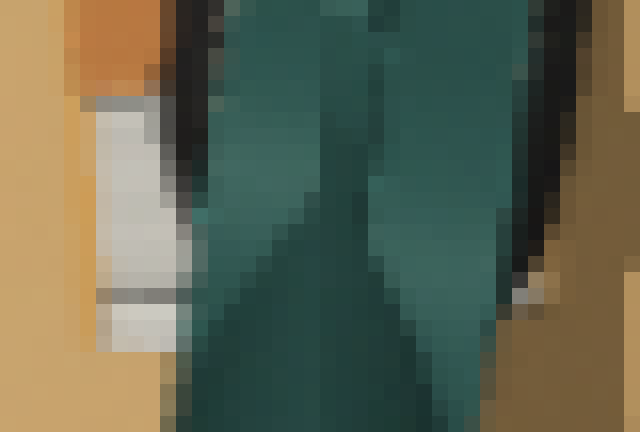

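View pics/n14s.png

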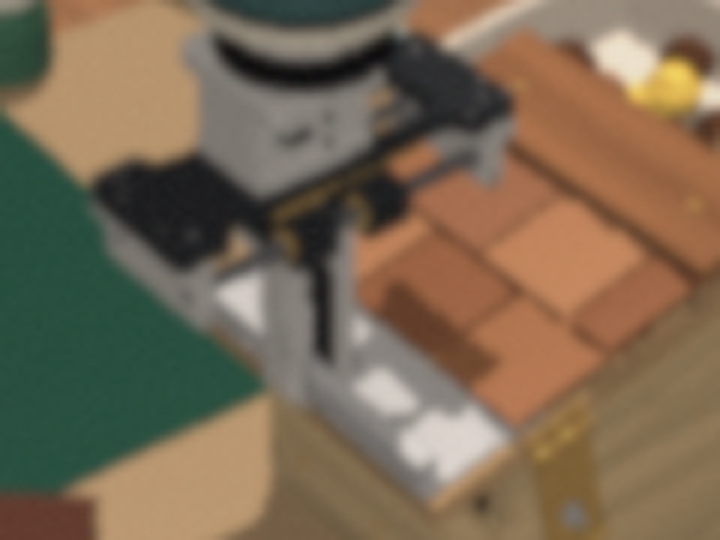

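Request:
drive_tool(claw=[0.5, 0.5, 0.5, 0.5, 0.5], dp=[[0, 0, 0], [0, 0, 0], [0, 0, 0], [0, 0, 0], [0, 0, 0]], turn=[0, 0, 0, 0, 0])

```text
t: 19.25
ee_pos: [0.4874, -0.0003, 0.1407]
tool_rot: [-0.0, 0.695, 0.719, 0.0]
wrist_force: [-7.1, 0.4, 17.3]
finger_gap: 0.0135
```

View pics/s14_full.png

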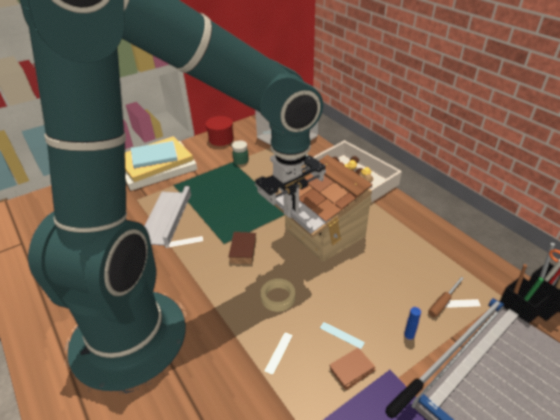

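View pics/t14_full.png

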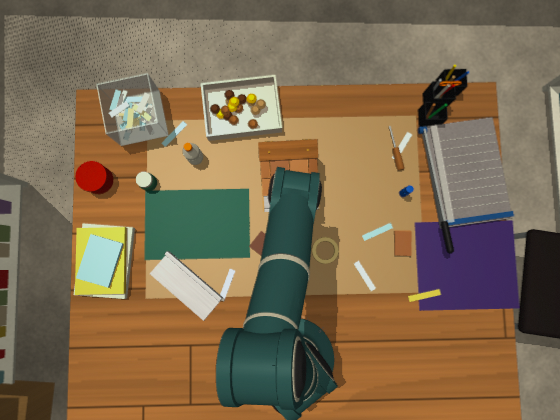

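The hold is steady at 17 N. The hasp is flat, and the other objects are at the same pixels as in the first pictures. Handing in.

```bash
python3 -c "
from plant import manip
print(manip.sign_off())"
```

```text
the job is handed in; nothing more can be done
None
```

I swung the hasp down flat over its staple. Then I tucked the smaller flashing's plain edge under the first course and handed the job in at about 19 s, with the gripper still pressing the strip flat.

**How it was done:** I pivoted the strip flat in a light 3 N grip and slid it up until the kerb met the eave. The jaws stay round the kerb with a fingertip bearing on the flange at about 17 N, steady over the last 0.5 s.

**Last checks:**
- **Hasp:** flat against the wall with the staple through its slot, and the roof is shut.
- **Shingles and other objects:** no lifted shingle was visible, though the arm hid most of the first course from above. The other objects I could see had not moved.
- **Centring:** within about 0.5–1 mm.
- **Flush along the eave:** the two cameras disagreed. The side view put the kerb about 0.9 mm outside on average (0.4 mm at the left end, 1.5 mm at the right). The top view put it about 0.5–1 mm inside. I took it as flush to about 1 mm.

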